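Lift the hot biscuit off the baking sheet with a turner

ROBOT

A 6-joint arm with a two-finger parallel gripper is mounted at the origin on a cart in front of the work surface, level with it; the furniture and walls round the work are solid. World frame = base frame: x ahead of the robot, y to its left, z up, the work surface at z = 0. Lengths are in m, angles in rad, forces in N, time in s.
With the tool pointing down it reaches from about 0.35 to 0.8 m from the base axis. Payload 7.3 kg.
Tool frame: the origin (TCP) lies between the finger pads; the fingertips stand 22 mm ahead of it and the grasp point (between the pads) lies 3 mm ahead of it; z points along the fingers, y is the line along which they close (so a half turn about z gives the same grasp; the last joint's range is limited). The gripper opens to 85 mm and grips with 20 to 120 N. Pads are 22 mm wide; open, the fingers measure 114 mm over their backs; the gripper's body (76 mm by 85 mm) begins 54 mm behind the grasp point. The pads swing forward as they close: fully open they stand 13 mm farther back than shut.
Start: joints at [-1.254, 0.342, 1.524, -0, 1.275, -0.146], TCP at [0.234, -0.47, 0.214] pointing down, gripper open.
Joint ranges: [-2.53, 2.53], [-0.77, 2.02], [0.04, 2.7], [-1, 4.14], [0.28, 2.66], [-3.11, 3.11]. Speed limits (rad/s): [2.57, 2.57, 3.14, 3.14, 3.14, 3.14].

INTERFACE

Orientations are given as [roll, pitch, yaw] about the fixed x, y, z axes, in that order (R = Rz(yaw) Ry(pitch) Rx(roll)).
In Python, from rig import monitor, viewer, ticket gives the robot as it stands. The module is installed in compiled form; this text tells all that it offers.
- The arm moves only by the tool play_rows, never from a script. Its argument "series" is a list of rows, each a list of 7 numbers: the opening, from -1 (shut) to 1 (fully open), then the shift along the tool's x, y, z in m, then the turn, a rotation vector about the tool's x, y, z in rad. In form: [[fingers, tx, ty, tz, wx, wy, wz], ...]. A call has 1 to 10 rows; each row shifts and turns the commanded pose from where the row before left it, along the tool's axes as they then stand; what a row does not reach is not made up. A row lasts 1/12 s, in which the tool goes at most 41.7 mm and 7.16 degrees, less where a joint would pass 70% of its speed; a pose out of reach is approached as far as the arm can. A call is refused whole if a number of a shift passes 0.0417 or a number of a turn 0.125, either way. A call with a gripper value outside its range is refused whole. The fingers move at their own pace and stop on an object; the grip force is fixed at half the most. Time passes only in rows, so rows that do not move let the fingers close. It gives the time, the measured TCP pose, the force, the opening and the grip force at its end, in the units of the state.
- monitor.observe(): the state, without advancing time (a new reading comes with each control period).
- viewer.capture(name): name is "scene" or "side" or "wrist"; returns a dict with "color" (420x560x3 uint8, blue, green, red), "mtx" (3x3 intrinsics, pixels), "world_to_cam" (4x4, takes a point from world to camera coordinates). Camera axes: x right, y down, z forward; pixel columns grow to the right and rows downward; lengths in m; the calibration is good to about 2 mm. A picture is of the moment at which its call begins. There is no depth.
- ticket.close_job(): hands the job in; it is judged then, once.
The state is a dict: "time": time; "q": joint angles; "joint_vel": joint speeds; "tau": joint torques, N m; "eef_pos": TCP position; "tool_rot": TCP orientation; "contact_force": force on the tool from outside, world axes, zero at the start; "wrist_torque": the same for the moment, N m; "gripper_width": opening from 0.0 (shut) to 1.0 (fully open); "gripper_force": force on a finger pad.
Only numpy, scipy, OpenCV 4.12 (cv2) and the standard library are available. Lean on these libraries where they do the work, as an engineer would, in place of code of your own. Each camera call takes 0.05 s, during which the arm holds its last target. There are 200 camera calls.

TASK

Use the turner to move the hot biscuit: slide its blade under the biscuit on the baking sheet, lift it and bring it out from beneath the wire riser, lower it on the blade over the free half of the cooling rack and let it off there, so that it lies flat and wholly on the rack beside the other biscuit. Then lay the turner down flat on the bare worktop. Do not touch the hot biscuit with the fingers or drop it on the worktop, do not knock the riser or shift the things on it, and leave the other biscuit where it is.

Things in the scene. Friction and masses are not known exactly. Their poses are not given: they have to be found in the camera images.
- turner: Loose kitchen turner, 0.2 kg, lying flat. Slotted polished steel blade 110 (x) x 85 (y) x 2 mm; origin at the centre of the blade's underside, +x to the blade's front edge, z up. From its rear edge a narrow neck rises back to a straight black handle that runs level from x = -219 to -94 mm, 20 mm wide (y), 24 mm high, its axis 55 mm above the blade's underside.
- turner_grip (a point): Point on the axis of the turner's handle, 150 mm behind the blade's centre and 55 mm above its underside; axes as the turner's. The handle's flat sides here are 20 mm apart in y.
- turner_nose (a point): Middle of the lower front edge of the turner's blade, 55 mm ahead of the blade's centre.
- baking_sheet: Fixed dark steel sheet, 260 (x) x 150 (y) mm; origin at the centre of its underside, z up. Floor 3 mm above the worktop. A lip up to 13 mm above the worktop runs along both long sides (inner faces at y = -72, +72 mm) and across the +x end (inner face x = +127 mm); the -x end (x = -130 mm) is open and flat. The +x end is under the riser.
- biscuit_hot: The hot biscuit: loose, round, brown with dark pieces, on the floor of the baking sheet, 6 to 27 mm short of its +x lip. 110 mm across, 13 mm thick, 0.09 kg. Origin at the centre of its underside, z up. The underside is flat out to 46 mm radius, then the lower rim bevels up to the full 55 mm radius at 4.5 to 7 mm height.
- wire_riser: Fixed low steel wire shelf over the +x end of the baking sheet; 200 (x) x 197 (y) mm, origin on the worktop under its centre, axes along the sheet's. Its wire top is 87 to 96 mm above the worktop, from x = -103 to +103 mm. Two leg loops, at y = -96 and +96 mm, stand outside the sheet's long sides; the -x side, where the sheet comes out, is open.
- dark_mug: Loose dark mug, 88 x 126 x 106 mm, standing on top of the riser. Leave it alone.
- spice_a: Loose spice jar with a green cap, 46 mm across, 106 mm high, standing on top of the riser. Leave it alone.
- cooling_rack: Fixed steel wire cooling rack, 300 (x) x 200 (y) mm, standing on the worktop; origin on the worktop under its centre, z up. The top of its wires is 22 mm above the worktop; the wires run along x, 17 mm apart. Its +x half carries the other biscuit; its -x half is free.
- biscuit_cool: The other biscuit, of the same size and shape as the hot one, lying loose on the +x half of the cooling rack. Origin at the centre of its underside. Leave it where it is.

How it is judged:
On the way, in this order (a step that is already met when the one before it is completed fails the run):
1. the hot biscuit is lifted off the baking sheet on the turner's blade, roughly level (contact force between turner and biscuit_hot above 0.2 N and z of biscuit_hot in the frame of baking_sheet above 0.012 m and angle between biscuit_hot's own z axis and vertical below 0.45 rad and contact force between biscuit_hot and baking_sheet below 0.05 N), for 0.2 s.
2. the hot biscuit, on the turner's blade, is brought low over the free half of the cooling rack (within 60 mm above its wires) (contact force between turner and biscuit_hot above 0.1 N and z of biscuit_hot in the frame of cooling_rack below 0.082 m and x of biscuit_hot in the frame of cooling_rack between -0.15 and 0.03 m and y of biscuit_hot in the frame of cooling_rack between -0.08 and 0.08 m), for 0.1 s.
At the end, for the whole second after the job is handed in: Hot biscuit flat, right way up and at rest on the rack's wires (tilt under 0.07 rad), centre at x -98 to 0 mm, y within 48 mm in the rack's frame. Turner released, at rest, flat on the worktop (within 6 mm, 0.06 rad), touching neither hot biscuit, sheet nor rack (x of biscuit_hot in the frame of cooling_rack between -0.098 and 0 m and y of biscuit_hot in the frame of cooling_rack between -0.048 and 0.048 m and z of biscuit_hot in the frame of cooling_rack between 0.018 and 0.026 m and angle between biscuit_hot's own z axis and vertical below 0.07 rad and linear speed of each of biscuit_hot, turner below 0.02 m/s and contact force between biscuit_hot and turner below 0.02 N and height (world z) of turner between -0.006 and 0.006 m and angle between turner's own z axis and vertical below 0.06 rad and contact force between turner and baking_sheet below 0.02 N and contact force between turner and cooling_rack below 0.02 N).
It fails at once if the hot biscuit lands on the worktop (height (world z) of biscuit_hot below 0.0012 m).
It fails at once if a finger or the arm touches the hot biscuit (over 0.3 N) (contact force between any of the fingers, the arm and biscuit_hot above 0.3 N).
It fails at once if the riser is knocked by the turner, the biscuit or the arm (over 3 N) (contact force between any of turner, biscuit_hot, the arm, the fingers and wire_riser above 3 N).
It fails at once if the mug or the jar on the riser is shifted by more than 15 mm (distance of any of dark_mug, spice_a from where it was at the start of the episode above 0.015 m).
It fails at once if the other biscuit is shifted by more than 15 mm (distance of biscuit_cool from where it was at the start of the episode above 0.015 m).
It also fails if it takes over 72 s, if anything falls off the work surface, if the arm or the gripper's body presses on something with over 40 N, if the wrist force passes 120 N, or if a joint passes its speed limit or range.

## Working session

There is one attempt and no reset: what is moved stays moved. The work goes in short steps, Python scripts to look and compute and a tool call to move; the robot and the scene stay as the last step left them, time stands still between calls to the robot, and variables do not carry over. Pictures are saved under pics/ and viewed, at most 10 in all, crops included, and the job is handed in when it is done.

Besides the shell and the picture viewer there is one more tool, called as a command line: name --pt "numbers of a row" for each row, then --argument value for the rest. play_rows: Moves the arm, as the interface text tells. Its arguments: {"type":"object","properties":{"series":{"type":"array","items":{"type":"array","items":{"type":"number"}}}},"required":["series"]}

```bash
mkdir -p pics; python3 - <<'E'
from rig import monitor, viewer, ticket
import cv2, numpy as np, pickle
s=monitor.observe(); print({k:np.round(v,3) for k,v in s.items()})
d={}
for n in("scene","side","wrist"):
    c=viewer.capture(n); d[n]=c; cv2.imwrite(f"pics/{n}0.png",c["color"]); print(n,np.round(c["mtx"],1).tolist(),np.round(c["world_to_cam"],3).tolist())
pickle.dump(d,open("cap0.pkl","wb"))
E
```

```text
{'time': np.float64(0.0), 'q': array([-1.254,  0.343,  1.525, -0.   ,  1.275, -0.146]), 'joint_vel': array([ 0.001, -0.   ,  0.   , -0.001,  0.002, -0.002]), 'tau': array([-2.0000e-03, -4.3368e+01, -2.4602e+01, -0.0000e+00,  8.0000e-03,
       -0.0000e+00]), 'eef_pos': array([ 0.234, -0.469,  0.214]), 'tool_rot': array([-3.14 , -0.   ,  0.463]), 'contact_force': array([0.318, 0.153, 0.427]), 'wrist_torque': array([-0.01 ,  0.034,  0.002]), 'gripper_force': np.float64(0.0), 'gripper_width': np.float64(1.001)}
scene [[468.1, 0.0, 277.4], [0.0, 468.1, 205.1], [0.0, 0.0, 1.0]] [[-0.731, -0.682, -0.01, 0.374], [-0.452, 0.495, -0.742, 0.328], [0.512, -0.538, -0.67, 1.34], [0.0, 0.0, 0.0, 1.0]]
side [[460.3, 0.0, 278.9], [0.0, 460.3, 204.2], [0.0, 0.0, 1.0]] [[-0.923, -0.385, -0.023, 0.487], [-0.126, 0.356, -0.926, 0.171], [0.365, -0.851, -0.377, 1.348], [0.0, 0.0, 0.0, 1.0]]
wrist [[298.4, 0.0, 279.8], [0.0, 298.4, 209.6], [0.0, 0.0, 1.0]] [[0.447, -0.895, -0.002, -0.525], [-0.849, -0.425, 0.313, -0.041], [-0.281, -0.138, -0.95, 0.381], [0.0, 0.0, 0.0, 1.0]]
```

View pics/scene0.png

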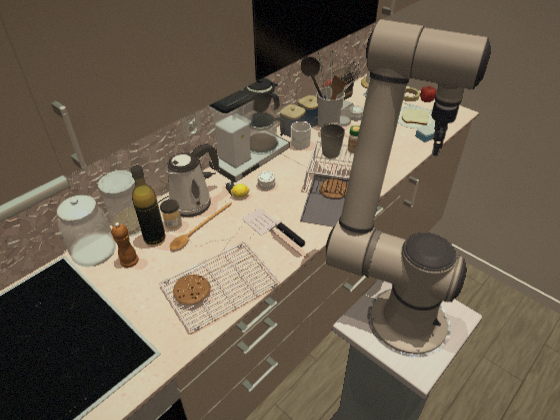

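View pics/side0.png

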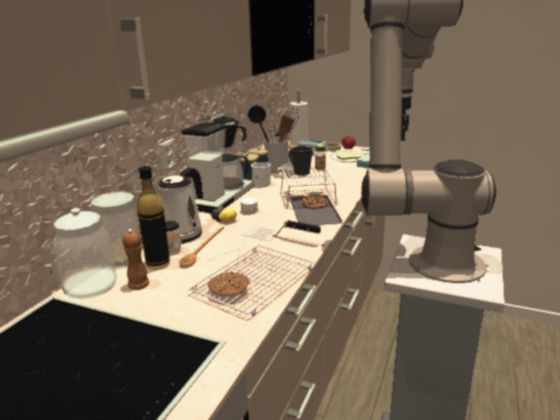

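The scene view shows the rack around (220,287), the cool biscuit on it at (192,290), the turner with blade (262,221) and handle (290,234), and the sheet with the hot biscuit at (333,188) under the riser. The arm partly hides the sheet. I'll enlarge this area.

```bash
python3 - <<'E'
import cv2
im=cv2.imread("pics/scene0.png")[115:335,150:400]
cv2.imwrite("pics/crop1.png",cv2.resize(im,None,fx=2.7,fy=2.7,interpolation=cv2.INTER_CUBIC))
E
```

```text
(no output)
```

View pics/crop1.png

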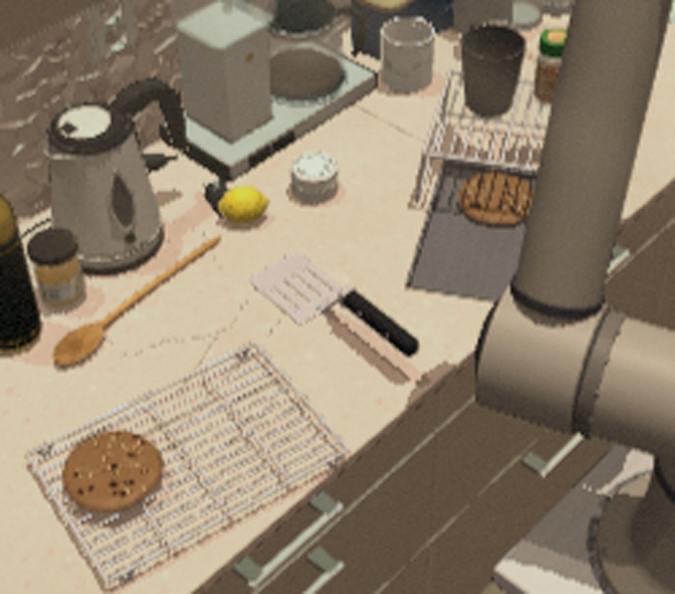

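The crop shows rack corners at (28,460),(255,348),(345,458),(110,585), blade corners at (252,278),(290,252),(342,293),(300,323), handle (348,298) to (413,345), and the sheet's open-end corner at (408,287). I'll cast these onto planes.

```bash
cat > h.py <<'E'
import numpy as np, cv2, pickle
def ray(c,uv):
    T=c["world_to_cam"];R=T[:3,:3];o=-R.T@T[:3,3]
    d=R.T@np.linalg.inv(c["mtx"])@np.array([uv[0],uv[1],1.]);return o,d
def plane(c,uv,z):
    o,d=ray(c,uv);return o+d*(z-o[2])/d[2]
def proj(c,p):
    q=c["world_to_cam"][:3,:3]@np.array(p)+c["world_to_cam"][:3,3];q=c["mtx"]@q;return q[:2]/q[2]
E
python3 - <<'E'
from h import *
c=pickle.load(open("cap0.pkl","rb"))["scene"]
f=lambda l,z:[np.round(plane(c,(u/2.7+150-.3,v/2.7+115-.3),z)[:2],3).tolist() for u,v in l]
print("rack",f([(28,460),(255,348),(345,458),(110,585)],.02))
print("blade",f([(252,278),(290,252),(342,293),(300,323)],.002))
print("handle",f([(348,298),(413,345)],.065))
print("sheet",f([(408,287),(500,300)],.003),f([(440,165)],.01))
print("cool",f([(112,470)],.033)," hot",f([(498,198)],.012))
print("riser",f([(455,75),(432,157)],.09),f([(412,205)],.0))
E
```

```text
rack [[0.611, 0.413], [0.547, 0.122], [0.351, 0.171], [0.417, 0.453]]
blade [[0.654, 0.026], [0.653, -0.044], [0.547, -0.033], [0.549, 0.042]]
handle [[0.491, 0.015], [0.382, 0.021]]
sheet [[0.491, -0.098], [0.388, -0.16]] [[0.618, -0.315]]
cool [[0.522, 0.364]]  hot [[0.509, -0.31]]
riser [[0.675, -0.412], [0.575, -0.241]] [[0.597, -0.229]]
```

play_rows --pt "1 0.028 -0.016 -0.012 0 0 0" --pt "1 0.029 -0.016 -0.012 0 0 0" --pt "1 0.029 -0.016 -0.012 0 0 0" --pt "1 0.029 -0.016 -0.012 0 0 0" --pt "1 0.029 -0.016 -0.012 0 0 0" --pt "1 0.029 -0.016 -0.01 0 0 0" --pt "1 0.029 -0.016 -0.01 0 0 0" --pt "1 0.029 -0.016 -0.01 0 0 0" --pt "1 0.029 -0.016 0 0 0 0" --pt "1 0.028 -0.016 0 0 0 0"

```text
time: 0.98
eef_pos: [0.4215, -0.1966, 0.305]
tool_rot: [3.14, -0.001, 0.463]
contact_force: [-0.0, -0.4, 0.4]
gripper_width: 1.0
gripper_force: 0.0
```

play_rows --pt "1 0 0 0 0 0 0.12" --pt "1 0 0 0 0 0 0.12" --pt "1 0 0 0 0 0 0.12" --pt "1 0 0 0 0 0 0.12" --pt "1 0 0 0 0 0 0.12" --pt "1 0 0 0 0 0 0.12" --pt "1 0 0 0 0 0 0.12" --pt "1 0 0 0 0 0 0.12" --pt "1 0 0 0 0 0 0.12" --pt "1 0 0 0 0 0 0.12"

```text
time: 1.82
eef_pos: [0.4205, -0.1979, 0.3041]
tool_rot: [3.141, 0.001, -0.743]
contact_force: [0.7, -0.2, 0.2]
gripper_width: 1.002
gripper_force: 0.0
```

play_rows --pt "1 0 0 0 0 0 0.12" --pt "1 0 0 0 0 0 0.12" --pt "1 0 0 0 0 0 0.07" --pt "1 0 0 0 0 0 0" --pt "1 0 0 0 0 0 0"

```text
time: 2.23
eef_pos: [0.4206, -0.1979, 0.3042]
tool_rot: [3.141, 0.0, -1.045]
contact_force: [0.5, -0.1, 0.3]
gripper_width: 1.0
gripper_force: 0.0
```

```bash
python3 - <<'E'
from rig import monitor, viewer
import cv2, numpy as np, pickle
s=monitor.observe(); print(s["time"],s["q"].round(3),s["eef_pos"].round(4),s["tool_rot"].round(3))
d={}
for n in("scene","side","wrist"): d[n]=viewer.capture(n)
pickle.dump(d,open("cap1.pkl","wb"))
cv2.imwrite("pics/w1.png",cv2.resize(d["wrist"]["color"],None,fx=1.4,fy=1.4))
E
```

```text
2.2333 [-0.605  0.171  1.507 -0.     1.463  2.011] [ 0.4206 -0.1979  0.3042] [ 3.141  0.    -1.045]
```

View pics/w1.png

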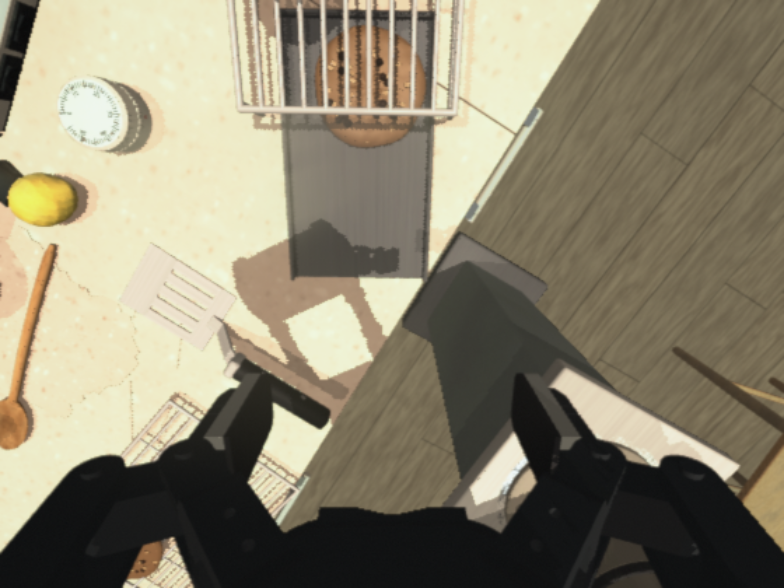

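The wrist view shows the sheet's open end at (292,277)–(427,277), its far lip near y≈12, the hot biscuit at (370,87) spanning y 25–148, the riser's front bar at y≈110, and the blade corners at (152,243),(237,295),(207,348),(120,296).

```bash
python3 - <<'E'
from h import *
c=pickle.load(open("cap1.pkl","rb"))["wrist"]
F=lambda l,z:np.array([plane(c,(u/1.4,v/1.4),z)[:2] for u,v in l])
sh=F([(292,278),(428,278)],.003); far=F([(284,10),(435,12)],.012)
print("open end",sh.round(3).tolist(),"far",far.round(3).tolist())
ax=(far.mean(0)-sh.mean(0));print("sheet len",np.linalg.norm(ax),"yaw",np.arctan2(ax[1],ax[0]))
e=sh[1]-sh[0];print("yaw from end",np.arctan2(e[1],e[0])+np.pi/2-np.pi,"w",np.linalg.norm(e))
b=F([(370,148),(370,25),(315,87),(427,87)],.009);print("bisc",b.round(3).tolist(),((b[0]+b[1])/2).round(4),((b[2]+b[3])/2).round(4))
r=F([(240,109),(457,115)],.09);print("riser",r.round(3).tolist(),np.linalg.norm(r[1]-r[0]),r.mean(0))
bl=F([(152,243),(237,295),(207,348),(120,296)],.002);print("blade",bl.round(4).tolist(),bl.mean(0).round(4))
h=F([(236,370),(322,418)],.067);print("handle",h.round(3).tolist())
im=c["color"].astype(int);B,G,R=im[...,0],im[...,1],im[...,2]
hsv=cv2.cvtColor(c["color"],cv2.COLOR_BGR2HSV)
m=((hsv[...,0]<18)&(hsv[...,1]>110)&(hsv[...,2]>40)).astype(np.uint8); m[:,:200]=0;m[150:]=0
m[:,330:]=0
m=cv2.morphologyEx(m,cv2.MORPH_CLOSE,np.ones((9,9)))
n,l,s,cc=cv2.connectedComponentsWithStats(m);i=1+s[1:,4].argmax();print("biscuit blob px*1.4",(s[i]*1.4).round(),(cc[i]*1.4).round())
E
```

```text
open end [[0.493, -0.095], [0.358, -0.174]] far [[0.612, -0.329], [0.49, -0.398]]
sheet len 0.2614031442128169 yaw -1.0694957663211142
yaw from end -4.186107931206639 w 0.15617913000189446
bisc [[0.484, -0.263], [0.538, -0.359], [0.559, -0.286], [0.463, -0.341]] [ 0.511  -0.3113] [ 0.511  -0.3134]
riser [[0.587, -0.237], [0.431, -0.323]] 0.17877763186145043 [ 0.50892499 -0.28000858]
blade [[0.6467, -0.0528], [0.5396, -0.0439], [0.5439, 0.0373], [0.6573, 0.0258]] [ 0.5969 -0.0084]
handle [[0.496, 0.003], [0.389, 0.01]]
biscuit blob px*1.4 [ 315.   25.  111.   94. 4929.] [370.  69.]
```

play_rows --pt "1 -0.016 -0.0125 0.008 0 0 0" --pt "1 -0.016 -0.0125 0.015 0 0 0" --pt "1 -0.016 -0.0125 0.015 0 0 0" --pt "1 -0.016 -0.0125 0.015 0 0 0" --pt "1 -0.016 -0.0125 0.015 0 0 0" --pt "1 -0.016 -0.0125 0.015 0 0 0" --pt "1 -0.016 -0.0125 0.015 0 0 0" --pt "1 -0.016 -0.0125 0.015 0 0 0" --pt "1 -0.016 -0.0125 0.015 0 0 0" --pt "1 -0.018 -0.0125 0.008 0 0 0"

```text
time: 3.22
eef_pos: [0.4473, 0.0057, 0.1669]
tool_rot: [3.14, 0.001, -1.046]
contact_force: [0.3, 0.3, 0.1]
gripper_width: 1.001
gripper_force: 0.0
```

play_rows --pt "1 0 0 0 0 0 -0.12" --pt "1 0 0 0 0 0 -0.12" --pt "1 0 0 0 0 0 -0.12" --pt "1 0 0 0 0 0 -0.12" --pt "1 0 0 0 0 0 -0.12" --pt "1 0 0 0 0 0 -0.12" --pt "1 0 0 0 0 0 -0.12" --pt "1 0 0 0 0 0 -0.12" --pt "1 0 0 0 0 0 0" --pt "1 0 0 0 0 0 0"

```text
time: 4.05
eef_pos: [0.448, 0.0048, 0.1684]
tool_rot: [3.142, -0.0, -0.09]
contact_force: [-0.1, -0.5, -0.3]
gripper_width: 1.001
gripper_force: 0.0
```

```bash
python3 - <<'E'
from rig import monitor, viewer
import cv2, numpy as np, pickle
s=monitor.observe(); print(s["time"],s["q"].round(3),s["eef_pos"].round(4),s["tool_rot"].round(3))
d={}
for n in("scene","side","wrist"): d[n]=viewer.capture(n)
pickle.dump(d,open("cap2.pkl","wb"))
cv2.imwrite("pics/w2.png",cv2.resize(d["wrist"]["color"],None,fx=1.4,fy=1.4))
E
```

```text
4.05 [-0.161  0.249  1.796 -0.     1.097  1.5  ] [0.448  0.0048 0.1684] [ 3.142 -0.    -0.09 ]
```

View pics/w2.png

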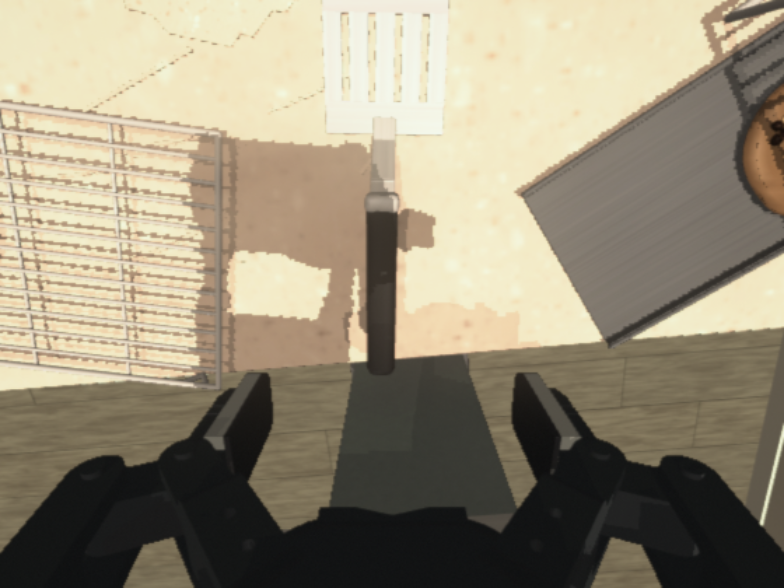

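The handle's top face runs from (381,205) to (380,372); the blade's rear edge is at (327–443,133). The rack's near (-x) end is at (220,132)–(217,385), and the sheet's open end is at (525,193)–(608,345).

```bash
python3 - <<'E'
from h import *
c=pickle.load(open("cap2.pkl","rb"))["wrist"];c0=pickle.load(open("cap0.pkl","rb"))["scene"]
F=lambda l,z:np.array([plane(c,(u/1.4,v/1.4),z)[:2] for u,v in l])
h=F([(381.5,207),(380.5,370)],.067);print("handle",h.round(4).tolist(),"yaw",np.arctan2(*(h[0]-h[1])[::-1]),"len",np.linalg.norm(h[0]-h[1]))
b=F([(327,133),(443,133),(324,20),(447,20)],.002);print("blade",b.round(4).tolist(),b[:2].mean(0),"yaw",np.arctan2(*(b[2:].mean(0)-b[:2].mean(0))[::-1]))
r=F([(220,132),(217,385)],.02);e=r[0]-r[1];print("rack end",r.round(4).tolist(),np.linalg.norm(e),r.mean(0),"yaw",np.arctan2(e[1],e[0])+np.pi/2)
r2=F([(0,102),(220,132)],.02);print("side yaw",np.arctan2(*(r2[0]-r2[1])[::-1]))
s=F([(525,193),(608,345)],.003);e=s[0]-s[1];print("sheet end",s.round(4).tolist(),s.mean(0),np.arctan2(e[1],e[0])-np.pi/2)
E
```

```text
handle [[0.4989, 0.0055], [0.387, 0.0172]] yaw -0.10353642534624387 len 0.1125712512958447
blade [[0.5481, 0.0422], [0.5405, -0.042], [0.619, 0.0344], [0.6116, -0.0484]] [5.44297138e-01 1.04418062e-04] yaw -0.09942024326202276
rack end [[0.5542, 0.113], [0.3597, 0.1587]] 0.19985966995046103 [0.45695587 0.13584729] yaw 1.34033232786072
side yaw 1.3523711919361368
sheet end [[0.4924, -0.1017], [0.3588, -0.1736]] [ 0.42556844 -0.13763351] -1.0772946983382057
```

play_rows --pt "1 0.0013 -0.005 0.01 0 0 0.01" --pt "1 0 0 0.015 0 0 0" --pt "1 0 0 0.015 0 0 0" --pt "1 0 0 0.015 0 0 0" --pt "1 0 0 0.015 0 0 0" --pt "1 0 0 0.015 0 0 0" --pt "1 0 0 0.015 0 0 0" --pt "1 0 0 0.011 0 0 0" --pt "1 0 0 0 0 0 0" --pt "0 0 0 0 0 0 0"

```text
time: 5.03
eef_pos: [0.4495, 0.0096, 0.0572]
tool_rot: [3.142, 0.001, -0.098]
contact_force: [-0.6, -0.2, 0.9]
gripper_width: 0.882
gripper_force: 0.0
```

play_rows --pt "-1 0 0 0 0 0 0" --pt "-1 0 0 0 0 0 0" --pt "-1 0 0 0 0 0 0" --pt "-1 0 0 0 0 0 0" --pt "-1 0 0 0 0 0 0" --pt "-1 0 0 0 0 0 0" --pt "-1 0 0 0 0 0 0" --pt "-1 0 0 0 0 0 0"

```text
time: 5.7
eef_pos: [0.4497, 0.0096, 0.0574]
tool_rot: [3.142, -0.0, -0.097]
contact_force: [-0.0, 0.6, -0.1]
gripper_width: -0.002
gripper_force: 0.0
```

The gripper shut on nothing, so I'll look.

```bash
python3 - <<'E'
from rig import monitor, viewer
import cv2, numpy as np, pickle
s=monitor.observe(); print(s["time"],s["gripper_width"],s["gripper_force"],s["eef_pos"].round(4))
d={}
for n in("scene","side","wrist"): d[n]=viewer.capture(n)
pickle.dump(d,open("cap3.pkl","wb"))
a=d["wrist"]["color"]
u,v=[int(x) for x in __import__("h").proj(d["side"],s["eef_pos"])];print(u,v)
b=cv2.resize(d["side"]["color"][v-50:v+50,u-60:u+60],None,fx=4,fy=4)
o=np.zeros((420,560+480,3),np.uint8);o[:,:560]=a;o[:400,560:]=b
cv2.imwrite("pics/w3.png",cv2.resize(o,None,fx=.76,fy=.76))
E
```

```text
5.7 -0.002351291176023968 0.0 [0.4497 0.0096 0.0574]
299 224
```

View pics/w3.png

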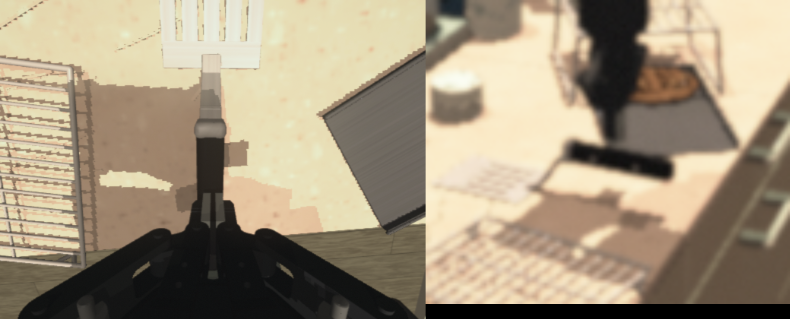

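```bash
python3 - <<'E'
from h import *
d=pickle.load(open("cap3.pkl","rb"))
P=[("tcp",[.4497,.0096,.0574]),("tip",[.4497,.0096,.0354]),("htop",[.4497,.0106,.067]),("hend",[.381,.018,.055]),("hfront",[.5055,.005,.055])]
for n in d: print(n,[(k,proj(d[n],p).round().tolist()) for k,p in P])
w=d["wrist"]["color"][150:330,220:340]; a=cv2.resize(w,None,fx=3.2,fy=3.2,interpolation=cv2.INTER_CUBIC)
u,v=[int(x) for x in proj(d["side"],P[0][1])]
b=cv2.resize(d["side"]["color"][v-50:v+40,u-35:u+35],(400,514),interpolation=cv2.INTER_CUBIC)
o=np.zeros((576,384+400,3),np.uint8);o[:,:384]=a;o[:514,384:]=b
cv2.imwrite("pics/w4.png",o);print(u,v)
E
```

```text
scene [('tcp', [289.0, 232.0]), ('tip', [289.0, 237.0]), ('htop', [289.0, 230.0]), ('hend', [303.0, 244.0]), ('hfront', [278.0, 224.0])]
side [('tcp', [300.0, 224.0]), ('tip', [300.0, 230.0]), ('htop', [300.0, 222.0]), ('hend', [319.0, 229.0]), ('hfront', [284.0, 222.0])]
wrist [('tcp', [278.0, 255.0]), ('tip', [278.0, 239.0]), ('htop', [276.0, 263.0]), ('hend', [276.0, 346.0]), ('hfront', [276.0, 159.0])]
299 224
```

View pics/w4.png

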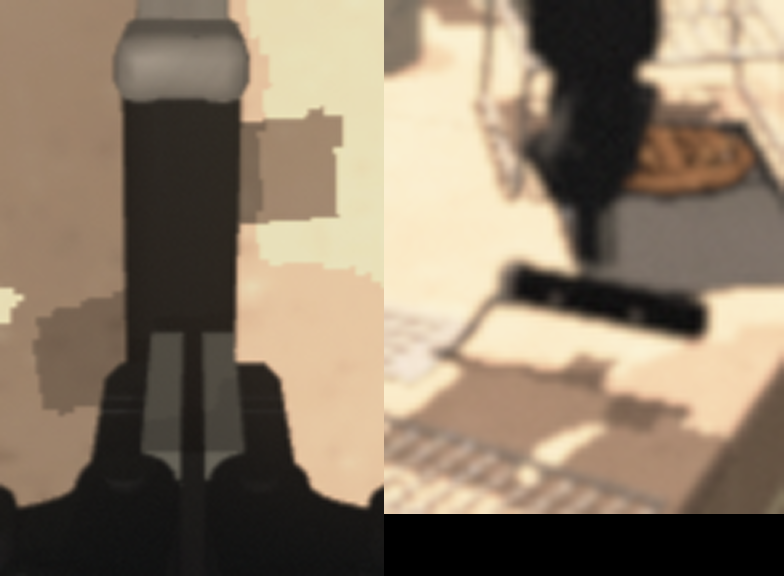

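The fingertips, at (190,332) in the wrist crop, sit just above the handle top. They are about 35–40 mm higher than the stated geometry implies, so the gripper closed on air. I'll reopen, go lower and try again.

play_rows --pt "1 0 0 0 0 0 0" --pt "1 0 0 0 0 0 0" --pt "1 0 0 0 0 0 0" --pt "1 0 0 0 0 0 0" --pt "1 0 0 0 0 0 0" --pt "1 0 0 0 0 0 0" --pt "1 0 0 0 0 0 0" --pt "1 0 0 0 0 0 0"

```text
time: 6.52
eef_pos: [0.4497, 0.0096, 0.0574]
tool_rot: [3.141, 0.0, -0.097]
contact_force: [0.3, 0.0, -0.2]
gripper_width: 0.998
gripper_force: 0.0
```

play_rows --pt "1 0 0 0.006 0 0 0" --pt "1 0 0 0.006 0 0 0" --pt "1 0 0 0.006 0 0 0" --pt "1 0 0 0.006 0 0 0" --pt "1 0 0 0.006 0 0 0" --pt "1 0 0 0 0 0 0"

```text
time: 7.02
eef_pos: [0.4488, 0.0097, 0.026]
tool_rot: [-3.142, 0.002, -0.097]
contact_force: [0.4, -0.2, 0.0]
gripper_width: 1.0
gripper_force: 0.0
```

```bash
python3 - <<'E'
from rig import monitor, viewer
import pickle
from h import *
s=monitor.observe(); print(s["eef_pos"],s["gripper_width"],s["contact_force"])
d={n:viewer.capture(n) for n in("side","wrist","scene")}; pickle.dump(d,open("cap4.pkl","wb"))
a=cv2.resize(d["wrist"]["color"],(480,360))
u,v=[int(x) for x in proj(d["side"],s["eef_pos"])]
b=cv2.resize(d["side"]["color"][v-60:v+30,u-35:u+40],(300,360),interpolation=cv2.INTER_CUBIC)
cv2.imwrite("pics/w5.png",np.hstack([a,b]));print(u,v)
E
```

```text
[0.44878165 0.0097372  0.02599334] 0.9999569430989427 [ 0.41126627 -0.19021239  0.00416439]
300 232
```

View pics/w5.png

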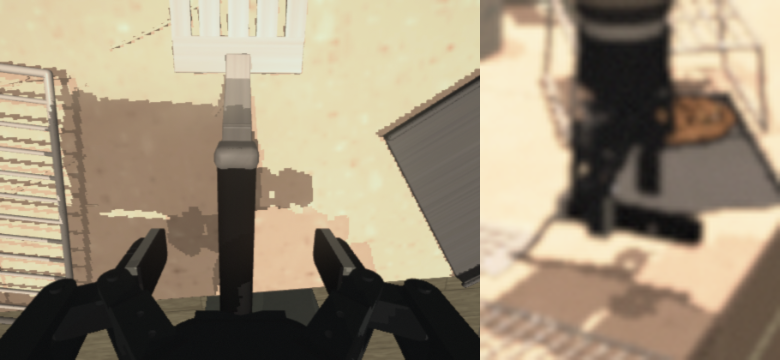

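The side view shows the near fingertip at (600,235), just alongside the handle, so it is now about level with it. I'll go 8 mm lower and close.

play_rows --pt "1 0.001 0 0.004 0 0 0" --pt "1 0 0 0.004 0 0 0" --pt "-1 0 0 0 0 0 0" --pt "-1 0 0 0 0 0 0" --pt "-1 0 0 0 0 0 0" --pt "-1 0 0 0 0 0 0" --pt "-1 0 0 0 0 0 0" --pt "-1 0 0 0 0 0 0" --pt "-1 0 0 0 0 0 0" --pt "-1 0 0 0 0 0 0"

```text
time: 8.0
eef_pos: [0.4507, 0.0095, 0.0195]
tool_rot: [3.142, -0.0, -0.097]
contact_force: [-0.2, 0.8, 1.7]
gripper_width: 0.222
gripper_force: 60.7
```

The grip is firm: opening 0.222, 60 N. Next I lift, carry back and turn towards the sheet.

play_rows --pt "-1 0 0 -0.012 0 0 0" --pt "-1 0 0 -0.015 0 0 0" --pt "-1 -0.011 0.006 -0.015 0 0 0" --pt "-1 -0.011 0.006 -0.012 0 0 0" --pt "-1 -0.012 0.006 -0.011 0 0 0" --pt "-1 -0.011 0.006 0 0 0 0" --pt "-1 -0.011 0.006 0 0 0 0" --pt "-1 -0.011 0.006 0 0 0 0" --pt "-1 0 0 0 0 0 0.1" --pt "-1 0 0 0 0 0 0.1"

```text
time: 8.83
eef_pos: [0.3794, -0.0199, 0.0842]
tool_rot: [3.141, 0.001, -0.302]
contact_force: [0.2, 0.1, -1.7]
gripper_width: 0.226
gripper_force: 60.2
```

play_rows --pt "-1 0 0 0 0 0 0.1" --pt "-1 0 0 0 0 0 0.1" --pt "-1 0 0 0 0 0 0.1" --pt "-1 0 0 0 0 0 0.1" --pt "-1 0 0 0 0 0 0.1" --pt "-1 0 0 0 0 0 0.1" --pt "-1 0 0 0 0 0 0.1" --pt "-1 0 0 0 0 0 0.1" --pt "-1 0 0 0 0 0 0.055" --pt "-1 0 0 0 0 0 0"

```text
time: 9.67
eef_pos: [0.38, -0.0197, 0.0842]
tool_rot: [3.141, 0.001, -1.154]
contact_force: [-0.8, -0.7, -1.5]
gripper_width: 0.221
gripper_force: 60.2
```

```bash
python3 - <<'E'
from rig import monitor, viewer
import pickle
from h import *
s=monitor.observe(); print(s["q"].round(3),s["eef_pos"],s["tool_rot"],s["gripper_width"],s["contact_force"],s["wrist_torque"])
d={n:viewer.capture(n) for n in("side","wrist","scene")}; pickle.dump(d,open("cap5.pkl","wb"))
cv2.imwrite("pics/w6.png",cv2.resize(d["wrist"]["color"],None,fx=1.4,fy=1.4))
E
```

```text
[-0.254  0.264  2.074  0.     0.804  2.471] [ 0.38004492 -0.01967669  0.08415956] [ 3.14084496e+00  6.27879664e-04 -1.15428312e+00] 0.22107100953836498 [-0.77106009 -0.67052471 -1.48454837] [ 0.21407829  0.07472138 -0.04120835]
```

View pics/w6.png

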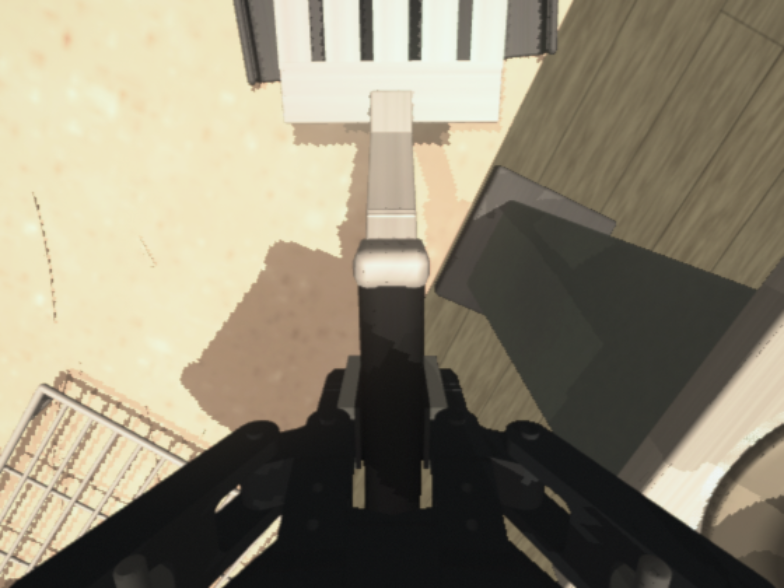

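The turner sits square in the grip: blade rear edge at (285–500,123), handle centred at x≈392, and the sheet is visible behind the blade. I'll check where the blade is against the model before descending.

```bash
python3 - <<'E'
from h import *
c=pickle.load(open("cap5.pkl","rb"))["wrist"]
for z in(.060,.0645,.069): 
    p=np.array([plane(c,(u/1.4,123/1.4),z) for u in(285,500)]);e=p[0]-p[1]
    m=p.mean(0);yaw=np.arctan2(e[1],e[0])-np.pi/2
    print(z,np.linalg.norm(e).round(4),m.round(4),"yaw",yaw.round(3),"grip->rear",np.linalg.norm(m[:2]-[.38,-.0197]).round(4))
# sheet end in this view, check
s=np.array([plane(c,(u/1.4,v/1.4),.010)[:2] for u,v in((250,84),(551,52))]);print(s)
b=np.array([.511,-.312]);d=np.array([np.cos(-1.154),np.sin(-1.154)]);n=np.array([-d[1],d[0]])
g=np.array([.38,-.0197]);print("along",(b-g)@d,"lat",(b-g)@n)
E
```

```text
0.06 0.0878 [ 0.418  -0.1059  0.06  ] yaw -1.151 grip->rear 0.0942
0.0645 0.0856 [ 0.4179 -0.1056  0.0645] yaw -1.151 grip->rear 0.0939
0.069 0.0835 [ 0.4177 -0.1054  0.069 ] yaw -1.151 grip->rear 0.0936
[[ 0.49249947 -0.09630945]
 [ 0.36099307 -0.17071516]]
along 0.320309507208367 lat 0.0014524434354225165
```

play_rows --pt "-1 0 0 0 0 -0.025 0" --pt "-1 0 0 0 0 -0.025 0" --pt "-1 0.0003 0 0.01 0 0 0" --pt "-1 0.0005 0 0.01 0 0 0" --pt "-1 0.0005 0 0.01 0 0 0" --pt "-1 0.0005 0 0.008 0 0 0" --pt "-1 0.0003 0 0.006 0 0 0" --pt "-1 0.0002 0 0.003 0 0 0" --pt "-1 0 0 0 0 0 0" --pt "-1 0 0 0 0 0 0"

```text
time: 10.65
eef_pos: [0.3806, -0.0198, 0.0374]
tool_rot: [-3.142, 0.05, -1.152]
contact_force: [0.2, -0.3, -1.5]
gripper_width: 0.225
gripper_force: 60.2
```

play_rows --pt "-1 0 0 0.001 0 0 0" --pt "-1 0 0 0.001 0 0 0" --pt "-1 0 0 0 0 0 0"

```text
time: 10.9
eef_pos: [0.3806, -0.0197, 0.0355]
tool_rot: [-3.141, 0.05, -1.152]
contact_force: [-0.7, -0.3, -1.6]
gripper_width: 0.226
gripper_force: 60.1
```

play_rows --pt "-1 0 0 0.001 0 0 0" --pt "-1 0 0 0.001 0 0 0" --pt "-1 0 0 0 0 0 0"

```text
time: 11.15
eef_pos: [0.3804, -0.0196, 0.0333]
tool_rot: [3.142, 0.05, -1.152]
contact_force: [-0.7, 0.4, -1.4]
gripper_width: 0.226
gripper_force: 60.2
```

play_rows --pt "-1 0 0 0.001 0 0 0" --pt "-1 0 0 0 0 0 0"

```text
time: 11.32
eef_pos: [0.3805, -0.0196, 0.0323]
tool_rot: [-3.141, 0.05, -1.152]
contact_force: [-0.6, 0.8, -1.1]
gripper_width: 0.218
gripper_force: 60.4
```

play_rows --pt "-1 0 0 0.001 0 0 0" --pt "-1 0 0 0 0 0 0"

```text
time: 11.48
eef_pos: [0.3805, -0.0195, 0.0314]
tool_rot: [-3.141, 0.05, -1.152]
contact_force: [-1.5, 1.0, 2.8]
gripper_width: 0.224
gripper_force: 60.6
```

play_rows --pt "-1 0 0 0.001 0 0 0" --pt "-1 0 0 0 0 0 0"

```text
time: 11.65
eef_pos: [0.3805, -0.0194, 0.0304]
tool_rot: [-3.141, 0.05, -1.152]
contact_force: [-1.6, 2.8, 2.6]
gripper_width: 0.224
gripper_force: 60.8
```

Contact with the sheet floor is at about 4 N. Now I slide forward.

play_rows --pt "-1 0.008 0 -0.0004 0 0 0" --pt "-1 0.008 0 -0.0004 0 0 0" --pt "-1 0.008 0 -0.0004 0 0 0" --pt "-1 0.008 0 -0.0004 0 0 0" --pt "-1 0.008 0 -0.0004 0 0 0"

```text
time: 12.07
eef_pos: [0.3971, -0.057, 0.0304]
tool_rot: [-3.141, 0.05, -1.153]
contact_force: [-0.9, 3.2, 3.5]
gripper_width: 0.223
gripper_force: 60.9
```

play_rows --pt "-1 0.008 0 -0.0004 0 0 0" --pt "-1 0.008 0 -0.0004 0 0 0" --pt "-1 0.008 0 -0.0004 0 0 0" --pt "-1 0.008 0 -0.0004 0 0 0" --pt "-1 0.008 0 -0.0004 0 0 0"

```text
time: 12.48
eef_pos: [0.413, -0.0933, 0.0303]
tool_rot: [3.141, 0.05, -1.152]
contact_force: [-2.4, 3.1, 3.2]
gripper_width: 0.222
gripper_force: 61.0
```

```bash
cat > bl.py <<'E'
from rig import monitor, viewer
from h import *
import sys
s=monitor.observe(); print(s["time"].round(2),s["eef_pos"].round(4),s["tool_rot"].round(3),s["contact_force"].round(1),s["q"].round(2))
c=viewer.capture("wrist"); pickle.dump(c,open("capw.pkl","wb"))
hsv=cv2.cvtColor(c["color"],cv2.COLOR_BGR2HSV)
m=((hsv[...,0]<18)&(hsv[...,1]>110)&(hsv[...,2]>40)).astype(np.uint8); m[:,:150]=0;m[200:]=0;m[:,420:]=0
m=cv2.morphologyEx(m,cv2.MORPH_CLOSE,np.ones((9,9)))
n,l,st,cc=cv2.connectedComponentsWithStats(m)
if n>1:
    i=1+st[1:,4].argmax();x,y,w,h,a=st[i];print("blob x",x,x+w,"y",y,y+h,a,cc[i].round(1))
    for z in(.012,.017): print("near edge",plane(c,(cc[i][0],y+h),z).round(4))
E
python3 bl.py
```

```text
Traceback (most recent call last):
  File "bl.py", line 4, in <module>
    s=monitor.observe(); print(s["time"].round(2),s["eef_pos"].round(4),s["tool_rot"].round(3),s["contact_force"].round(1),s["q"].round(2))
                               ^^^^^^^^^^^^^^^
AttributeError: 'float' object has no attribute 'round'
```

```bash
sed -i 's/s\["time"\].round(2)/s["time"]/' bl.py; python3 bl.py
```

```text
12.4833 [ 0.413  -0.0933  0.0303] [ 3.141  0.05  -1.152] [-2.4  3.1  3.2] [-0.43  0.44  2.    0.05  0.74  2.26]
```

play_rows --pt "-1 0.008 0 -0.0004 0 0 0" --pt "-1 0.008 0 -0.0004 0 0 0" --pt "-1 0.008 0 -0.0004 0 0 0" --pt "-1 0.008 0 -0.0004 0 0 0" --pt "-1 0.008 0 -0.0004 0 0 0"

```text
time: 12.95
eef_pos: [0.4295, -0.1299, 0.0303]
tool_rot: [3.142, 0.05, -1.152]
contact_force: [-1.6, 4.8, 4.1]
gripper_width: 0.228
gripper_force: 61.0
```

play_rows --pt "-1 0.008 0 -0.0004 0 0 0" --pt "-1 0.008 0 -0.0004 0 0 0" --pt "-1 0.008 0 -0.0004 0 0 0"

```text
time: 13.2
eef_pos: [0.439, -0.1517, 0.0303]
tool_rot: [3.141, 0.05, -1.152]
contact_force: [-1.2, 4.6, 4.3]
gripper_width: 0.223
gripper_force: 61.0
```

```bash
python3 bl.py
```

```text
13.2 [ 0.439  -0.1517  0.0303] [ 3.141  0.05  -1.152] [-1.2  4.6  4.3] [-0.52  0.5   1.88  0.04  0.8   2.17]
blob x 233 310 y 0 9 453 [270.1   3. ]
near edge [ 0.4956 -0.2675  0.012 ]
near edge [ 0.495  -0.2666  0.017 ]
```

The biscuit is riding onto the blade (near edge about 33 mm ahead of the blade's rear edge), so I advance a little more.

play_rows --pt "-1 0.006 0 -0.0003 0 0 0" --pt "-1 0.006 0 -0.0003 0 0 0" --pt "-1 0.004 0 -0.0002 0 0 0" --pt "-1 0 0 0 0 0 0"

```text
time: 13.58
eef_pos: [0.4461, -0.1669, 0.0304]
tool_rot: [-3.141, 0.048, -1.153]
contact_force: [-0.4, -0.8, 0.9]
gripper_width: 0.226
gripper_force: 60.7
```

```bash
python3 bl.py
```

```text
13.5833 [ 0.4461 -0.1669  0.0304] [-3.141  0.048 -1.153] [-0.4 -0.8  0.9] [-0.54  0.51  1.85  0.04  0.82  2.16]
blob x 191 368 y 0 47 5798 [278.   18.6]
near edge [ 0.4924 -0.2692  0.012 ]
near edge [ 0.4921 -0.2686  0.017 ]
```

play_rows --pt "-1 0.004 0 -0.0002 0 0 0" --pt "-1 0 0 -0.001 0 0.02 0" --pt "-1 0 0 -0.003 0 0.02 0" --pt "-1 0 0 -0.004 0 0.02 0" --pt "-1 0 0 -0.004 0 0.015 0" --pt "-1 0 0 -0.004 0 0.015 0" --pt "-1 0 0 -0.002 0 0 0" --pt "-1 0 0 0 0 0 0" --pt "-1 0 0 0 0 0 0"

```text
time: 14.38
eef_pos: [0.4472, -0.1694, 0.0486]
tool_rot: [-3.141, -0.04, -1.152]
contact_force: [0.4, 0.4, -3.1]
gripper_width: 0.223
gripper_force: 60.0
```

```bash
python3 bl.py; python3 - <<'E'
from rig import viewer
from h import *
c=pickle.load(open("capw.pkl","rb"));s=viewer.capture("side")
a=cv2.resize(c["color"],(480,360));b=cv2.resize(s["color"][165:255,260:340],(320,360),interpolation=cv2.INTER_CUBIC)
cv2.imwrite("pics/w7.png",np.hstack([a,b]))
E
```

```text
14.3833 [ 0.4472 -0.1694  0.0486] [-3.141 -0.04  -1.152] [ 0.4  0.4 -3.1] [-0.51  0.46  1.89 -0.03  0.77  2.24]
blob x 186 373 y 0 57 7357 [278.4  22.5]
near edge [ 0.4943 -0.2735  0.012 ]
near edge [ 0.4939 -0.2726  0.017 ]
```

View pics/w7.png

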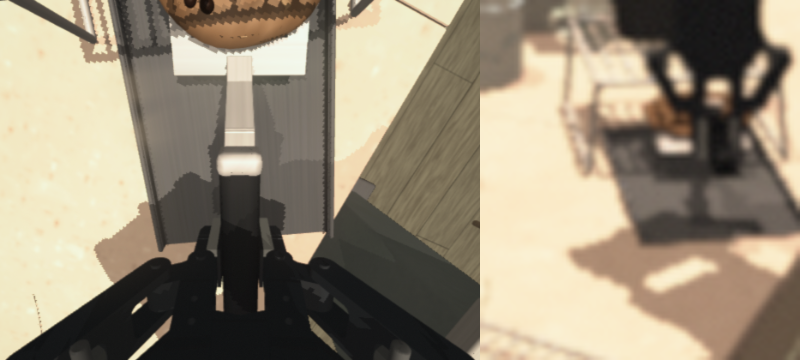

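The view shows the biscuit on the blade, centred laterally, with its near edge just ahead of the blade's rear edge and clear of the sheet. The measured weight also rose. I'll pull out smoothly from beneath the riser.

play_rows --pt "-1 -0.003 0 -0.0001 0 0 0" --pt "-1 -0.006 0 -0.0002 0 0 0" --pt "-1 -0.009 0 -0.0004 0 0 0" --pt "-1 -0.012 0 -0.0005 0 0 0" --pt "-1 -0.014 0 -0.0006 0 0 0" --pt "-1 -0.014 0 -0.0006 0 0 0" --pt "-1 -0.014 0 -0.0006 0 0 0" --pt "-1 -0.014 0 -0.0006 0 0 0" --pt "-1 -0.012 0 -0.0005 0 0 0" --pt "-1 -0.009 0 -0.0004 0 0 0"

```text
time: 15.32
eef_pos: [0.4027, -0.07, 0.0486]
tool_rot: [3.141, -0.04, -1.151]
contact_force: [-0.0, 1.0, -2.8]
gripper_width: 0.228
gripper_force: 60.0
```

play_rows --pt "-1 -0.006 0 -0.002 0 0 0" --pt "-1 -0.003 0 -0.005 0 0 0" --pt "-1 0 0 -0.007 0 0 0" --pt "-1 0 0 -0.009 0 0 0" --pt "-1 0 0 -0.009 0 0 0" --pt "-1 0 0 -0.009 0 0 0" --pt "-1 0 0 -0.007 0 0 0" --pt "-1 0 0 -0.005 0 0 0" --pt "-1 0 0 -0.002 0 0 0" --pt "-1 0 0 0 0 0 0"

```text
time: 16.15
eef_pos: [0.3993, -0.0616, 0.1036]
tool_rot: [-3.141, -0.041, -1.153]
contact_force: [-0.3, 0.5, -3.4]
gripper_width: 0.226
gripper_force: 60.0
```

```bash
python3 bl.py
```

```text
16.15 [ 0.3993 -0.0616  0.1036] [-3.141 -0.041 -1.153] [-0.3  0.5 -3.4] [-0.32  0.25  2.01 -0.04  0.85  2.43]
blob x 187 373 y 0 57 7416 [278.2  22.4]
near edge [ 0.4511 -0.1754  0.012 ]
near edge [ 0.4507 -0.1745  0.017 ]
```

The biscuit has not moved on the blade. Level first, then swing round to the rack.

play_rows --pt "-1 0 0 0 0 -0.02 0" --pt "-1 0 0 0 0 -0.02 -0.02" --pt "-1 0 0 0 0 0 -0.04" --pt "-1 0 0 0 0 0 -0.06" --pt "-1 0 0 0 0 0 -0.08" --pt "-1 0 0 0 0 0 -0.1" --pt "-1 0 0 0 0 0 -0.1" --pt "-1 0 0 0 0 0 -0.1" --pt "-1 0 0 0 0 0 -0.1" --pt "-1 0 0 0 0 0 -0.1"

```text
time: 17.03
eef_pos: [0.3985, -0.0613, 0.1026]
tool_rot: [3.141, 0.001, -0.447]
contact_force: [0.1, 0.4, -3.5]
gripper_width: 0.224
gripper_force: 60.0
```

play_rows --pt "-1 0 0 0 0 0 -0.1" --pt "-1 0 0 0 0 0 -0.1" --pt "-1 0 0 0 0 0 -0.1" --pt "-1 0 0 0 0 0 -0.1" --pt "-1 0 0 0 0 0 -0.1" --pt "-1 0 0 0 0 0 -0.1" --pt "-1 0 0 0 0 0 -0.1" --pt "-1 0 0 0 0 0 -0.1" --pt "-1 0 0 0 0 0 -0.1" --pt "-1 0 0 0 0 0 -0.1"

```text
time: 17.87
eef_pos: [0.3986, -0.0615, 0.1026]
tool_rot: [-3.141, 0.001, 0.553]
contact_force: [0.5, -0.6, -2.5]
gripper_width: 0.225
gripper_force: 60.0
```

play_rows --pt "-1 0 0 0 0 0 -0.1" --pt "-1 0 0 0 0 0 -0.1" --pt "-1 0 0 0 0 0 -0.1" --pt "-1 0 0 0 0 0 -0.1" --pt "-1 0 0 0 0 0 -0.1" --pt "-1 0 0 0 0 0 -0.08" --pt "-1 0 0 0 0 0 -0.06" --pt "-1 0 0 0 0 0 -0.04" --pt "-1 0 0 0 0 0 -0.02" --pt "-1 0 0 0 0 0 0"

```text
time: 18.7
eef_pos: [0.3988, -0.0615, 0.1028]
tool_rot: [-3.141, 0.001, 1.248]
contact_force: [0.3, -0.5, -1.8]
gripper_width: 0.227
gripper_force: 60.0
```

```bash
python3 bl.py; python3 - <<'E'
from h import *
c=pickle.load(open("capw.pkl","rb"))
for v in(45,50,57,62):
  p=plane(c,(279,v),.0955); print(v,p.round(4))
E
```

```text
18.7 [ 0.3988 -0.0615  0.1028] [-3.141e+00  1.000e-03  1.248e+00] [ 0.3 -0.5 -1.8] [-0.34  0.27  1.99 -0.    0.88 -0.02]
blob x 186 372 y 0 56 7082 [279.6  23. ]
near edge [0.4368 0.0515 0.012 ]
near edge [0.4366 0.0507 0.017 ]
45 [0.4341 0.0438 0.0955]
50 [0.4334 0.0416 0.0955]
57 [0.4324 0.0387 0.0955]
62 [0.4316 0.0365 0.0955]
```

play_rows --pt "-1 0 0 0 0 0 -0.03" --pt "-1 0 0 0 0 0 -0.04" --pt "-1 0 0 0 0 0 -0.027" --pt "-1 0.004 0.001 0 0 0 0" --pt "-1 0.008 0.001 0 0 0 0" --pt "-1 0.012 0.001 0 0 0 0" --pt "-1 0.015 0.0015 0 0 0 0" --pt "-1 0.017 0.0015 0 0 0 0" --pt "-1 0.017 0.0015 0 0 0 0" --pt "-1 0.017 0.0015 0 0 0 0"

```text
time: 19.58
eef_pos: [0.4282, 0.0257, 0.1031]
tool_rot: [-3.141, 0.0, 1.343]
contact_force: [0.3, 0.3, -2.4]
gripper_width: 0.224
gripper_force: 60.0
```

play_rows --pt "-1 0.015 0.0015 0 0 0 0" --pt "-1 0.012 0.001 0.003 0 0 0" --pt "-1 0.008 0.001 0.006 0 0 0" --pt "-1 0.004 0 0.008 0 0 0" --pt "-1 0 0 0.008 0 0 0" --pt "-1 0 0 0.008 0 0 0" --pt "-1 0 0 0.007 0 0 0" --pt "-1 0 0 0.005 0 0 0" --pt "-1 0 0 0.003 0 0 0" --pt "-1 0 0 0 0 0 0"

```text
time: 20.42
eef_pos: [0.4397, 0.0612, 0.0544]
tool_rot: [-3.14, 0.0, 1.344]
contact_force: [-0.2, 0.5, -3.5]
gripper_width: 0.223
gripper_force: 60.0
```

```bash
python3 bl.py; python3 - <<'E'
from h import *
c=pickle.load(open("capw.pkl","rb"))
p=plane(c,(279,56),.048); u=np.array([.2239,.9746]); print(p, (p[:2]-[.4906,.282])@u+.055, (p[:2]-[.4906,.282])@np.array([-.9746,.2239]))
E
```

```text
20.4167 [0.4397 0.0612 0.0544] [-3.14   0.     1.344] [-0.2  0.5 -3.5] [-0.03  0.41  1.95 -0.    0.78  0.19]
blob x 187 372 y 0 56 7399 [277.9  22.4]
near edge [0.4639 0.17   0.012 ]
near edge [0.4637 0.1693 0.017 ]
[0.46339224 0.1643523  0.048     ] -0.0657512631658431 0.0001753622352419311
```

The biscuit is level at rack x ≈ -66 mm, y ≈ 0. I'll tilt the nose down onto the wires in stages.

play_rows --pt "-1 0 0 0.0017 0 -0.05 0" --pt "-1 -0.0005 0 -0.0103 0 -0.05 0" --pt "-1 -0.001 0 -0.01 0 -0.05 0" --pt "-1 0 0 0 0 0 0"

```text
time: 20.8
eef_pos: [0.4418, 0.0625, 0.0754]
tool_rot: [3.138, 0.151, 1.346]
contact_force: [0.7, 1.2, -2.4]
gripper_width: 0.221
gripper_force: 60.0
```

```bash
python3 bl.py
```

```text
20.8 [0.4418 0.0625 0.0754] [3.138 0.151 1.346] [ 0.7  1.2 -2.4] [ 0.08  0.41  1.87 -0.18  0.9   0.42]
blob x 186 374 y 0 58 7322 [280.1  23.6]
near edge [0.4655 0.1625 0.012 ]
near edge [0.4655 0.1625 0.017 ]
```

play_rows --pt "-1 -0.001 0 -0.0075 0 -0.05 0" --pt "-1 -0.0019 0 -0.0093 0 -0.05 0" --pt "-1 0 0 0 0 0 0"

```text
time: 21.1
eef_pos: [0.441, 0.0624, 0.0915]
tool_rot: [3.14, 0.249, 1.346]
contact_force: [1.3, 0.3, -1.1]
gripper_width: 0.225
gripper_force: 60.1
```

```bash
python3 bl.py
```

```text
21.1 [0.441  0.0624 0.0915] [3.14  0.249 1.346] [ 1.3  0.3 -1.1] [ 0.14  0.42  1.82 -0.28  1.    0.53]
blob x 188 373 y 0 56 7269 [279.1  22.4]
near edge [0.4626 0.1565 0.012 ]
near edge [0.4627 0.157  0.017 ]
```

play_rows --pt "-1 -0.0021 0 -0.0082 0 -0.05 0" --pt "-1 0 0 0 0 0 0" --pt "-1 -0.0095 0 0.003 0 0 0" --pt "-1 -0.0095 0 0.003 0 0 0" --pt "-1 0 0 0 0 0 0"

```text
time: 21.57
eef_pos: [0.4346, 0.04, 0.099]
tool_rot: [-3.14, 0.3, 1.344]
contact_force: [-0.8, -4.1, 3.8]
gripper_width: 0.222
gripper_force: 60.8
```

```bash
python3 bl.py
```

```text
21.5667 [0.4346 0.04   0.099 ] [-3.14   0.3    1.344] [-0.8 -4.1  3.8] [ 0.13  0.41  1.83 -0.33  1.03  0.54]
blob x 246 298 y 0 5 156 [270.3   1.2]
near edge [0.4563 0.1575 0.012 ]
near edge [0.4565 0.1575 0.017 ]
```

The biscuit stays put while the blade slides out. I ease the pressure slightly and keep withdrawing.

play_rows --pt "-1 -0.0085 0 0.001 0 0 0" --pt "-1 -0.012 0 0.0035 0 0 0" --pt "-1 -0.013 0 0.004 0 0 0" --pt "-1 -0.013 0 0.004 0 0 0"

```text
time: 21.95
eef_pos: [0.4243, -0.0054, 0.1007]
tool_rot: [-3.141, 0.3, 1.345]
contact_force: [0.2, -0.1, -0.8]
gripper_width: 0.225
gripper_force: 60.2
```

```bash
python3 bl.py; python3 - <<'E'
from rig import viewer
from h import *
for n in("scene","side"):
    s=viewer.capture(n)
    hsv=cv2.cvtColor(s["color"],cv2.COLOR_BGR2HSV)
    m=((hsv[...,0]<16)&(hsv[...,1]>120)&(hsv[...,2]>40)&(hsv[...,2]<190)).astype(np.uint8)
    m=cv2.morphologyEx(m,cv2.MORPH_CLOSE,np.ones((3,3)))
    k,l,st,cc=cv2.connectedComponentsWithStats(m)
    for i in range(1,k):
        if st[i,4]>120:
            p=plane(s,cc[i],.03)[:2]; q=p-[.4906,.282];print(n,st[i].tolist(),p.round(3),"rack",(q@[.2239,.9746]).round(3),(q@[-.9746,.2239]).round(3))
E
```

```text
21.95 [ 0.4243 -0.0054  0.1007] [-3.141  0.3    1.345] [ 0.2 -0.1 -0.8] [ 0.03  0.38  1.89 -0.35  0.99  0.46]
scene [420, 86, 17, 16, 212] [ 0.6   -1.154] rack -1.375 -0.428
scene [111, 224, 27, 43, 649] [0.821 0.4  ] rack 0.189 -0.296
scene [224, 254, 34, 29, 737] [0.474 0.208] rack -0.075 -0.0
scene [173, 275, 37, 29, 830] [0.523 0.363] rack 0.086 -0.013
side [342, 137, 13, 11, 123] [ 0.596 -1.154] rack -1.376 -0.424
side [123, 232, 25, 57, 909] [0.834 0.355] rack 0.148 -0.318
side [251, 251, 36, 19, 534] [0.47  0.215] rack -0.07 0.005
side [209, 273, 39, 22, 662] [0.518 0.369] rack 0.091 -0.007
```

play_rows --pt "-1 -0.012 0 0.0037 0 0 0" --pt "-1 -0.012 0 0.0037 0 0 0" --pt "-1 -0.012 0 0.003 0 0 0" --pt "-1 -0.012 0 0 0 0 0" --pt "-1 -0.012 0 -0.006 0 0 0" --pt "-1 -0.008 0 -0.01 0 0 0" --pt "-1 0 0 0 0 0 0"

```text
time: 22.68
eef_pos: [0.4116, -0.0667, 0.1278]
tool_rot: [3.139, 0.3, 1.343]
contact_force: [0.6, 0.9, -1.9]
gripper_width: 0.223
gripper_force: 60.2
```

```bash
cat > bis.py <<'E'
from rig import viewer, monitor
from h import *
s=monitor.observe();print(s["time"],s["eef_pos"].round(4),s["tool_rot"].round(3),s["contact_force"].round(1),s["q"].round(2))
for n in("scene","side"):
    s=viewer.capture(n)
    hsv=cv2.cvtColor(s["color"],cv2.COLOR_BGR2HSV)
    m=((hsv[...,0]<16)&(hsv[...,1]>120)&(hsv[...,2]>40)&(hsv[...,2]<190)).astype(np.uint8)
    m=cv2.morphologyEx(m,cv2.MORPH_CLOSE,np.ones((3,3)))
    k,l,st,cc=cv2.connectedComponentsWithStats(m)
    for i in range(1,k):
        if st[i,4]>300:
            p=plane(s,cc[i],.03)[:2]; q=p-[.4906,.282];print(n,st[i].tolist(),p.round(3),"rack",(q@[.2239,.9746]).round(3),(q@[-.9746,.2239]).round(3))
E
python3 bis.py
```

```text
22.6833 [ 0.4116 -0.0667  0.1278] [3.139 0.3   1.343] [ 0.6  0.9 -1.9] [-0.11  0.3   1.91 -0.36  1.    0.32]
scene [111, 224, 27, 44, 651] [0.821 0.4  ] rack 0.189 -0.296
scene [223, 256, 35, 27, 739] [0.473 0.211] rack -0.073 0.002
scene [173, 275, 37, 30, 831] [0.523 0.363] rack 0.086 -0.013
side [123, 232, 25, 57, 907] [0.834 0.355] rack 0.148 -0.318
side [251, 251, 37, 19, 517] [0.468 0.217] rack -0.068 0.008
side [209, 273, 39, 22, 662] [0.518 0.369] rack 0.091 -0.007
```

The hot biscuit lies on the rack at x ≈ -71 mm, y ≈ +5 mm, and the other biscuit hasn't moved. Now I level the turner, swing it back and lay it where it was.

play_rows --pt "-1 0 0 0 0 0.1 0" --pt "-1 0 0 0 0 0.1 0" --pt "-1 0 0 0 0 0.1 0" --pt "-1 0 0 0 0 0 0.06" --pt "-1 0 0 0 0 0 0.12" --pt "-1 0 0 0 0 0 0.12" --pt "-1 0 0 0 0 0 0.12" --pt "-1 0 0 0 0 0 0.12" --pt "-1 0 0 0 0 0 0.12" --pt "-1 0 0 0 0 0 0.12"

```text
time: 23.62
eef_pos: [0.4103, -0.0656, 0.1255]
tool_rot: [-3.14, 0.001, 0.559]
contact_force: [-0.0, 0.2, -2.0]
gripper_width: 0.222
gripper_force: 60.2
```

play_rows --pt "-1 0 0 0 0 0 0.12" --pt "-1 0 0 0 0 0 0.12" --pt "-1 0 0 0 0 0 0.12" --pt "-1 0 0 0 0 0 0.12" --pt "-1 0 0 0 0 0 0.12" --pt "-1 0 0 0 0 0 0.06" --pt "-1 0 0 0 0 0 0" --pt "-1 0 0 0 0 0 0"

```text
time: 24.28
eef_pos: [0.4103, -0.0657, 0.1258]
tool_rot: [-3.141, 0.002, -0.093]
contact_force: [0.3, 1.1, -1.5]
gripper_width: 0.225
gripper_force: 60.1
```

```bash
python3 bis.py
```

```text
24.2833 [ 0.4103 -0.0657  0.1258] [-3.141e+00  2.000e-03 -9.300e-02] [ 0.3  1.1 -1.5] [-0.34  0.25  1.93 -0.    0.96  1.32]
scene [111, 224, 27, 44, 650] [0.821 0.4  ] rack 0.189 -0.296
scene [223, 256, 35, 27, 734] [0.473 0.211] rack -0.073 0.002
scene [173, 275, 37, 29, 830] [0.523 0.363] rack 0.086 -0.013
side [123, 232, 25, 57, 908] [0.834 0.356] rack 0.149 -0.318
side [251, 252, 36, 18, 513] [0.468 0.218] rack -0.067 0.008
side [209, 273, 39, 22, 665] [0.518 0.369] rack 0.091 -0.008
```

play_rows --pt "-1 0.004 -0.01 0.005 0 0 0" --pt "-1 0.004 -0.01 0.01 0 0 0" --pt "-1 0.004 -0.01 0.012 0 0 0" --pt "-1 0.004 -0.01 0.012 0 0 0" --pt "-1 0.004 -0.01 0.012 0 0 0" --pt "-1 0.004 -0.01 0.012 0 0 0" --pt "-1 0.004 -0.01 0.012 0 0 0" --pt "-1 0.005 -0.009 0.012 0 0 0" --pt "-1 0 0 0.01 0 0 0" --pt "-1 0 0 0.005 0 0 0"

```text
time: 25.22
eef_pos: [0.4505, 0.0098, 0.0231]
tool_rot: [3.142, 0.002, -0.093]
contact_force: [-0.4, 0.2, -2.3]
gripper_width: 0.224
gripper_force: 60.2
```

play_rows --pt "-1 0 0 0.001 0 0 0" --pt "-1 0 0 0 0 0 0"

```text
time: 25.38
eef_pos: [0.4508, 0.0091, 0.0233]
tool_rot: [3.141, 0.001, -0.095]
contact_force: [-0.2, 0.7, -2.0]
gripper_width: 0.221
gripper_force: 60.2
```

play_rows --pt "-1 0 0 0.001 0 0 0" --pt "-1 0 0 0.001 0 0 0" --pt "-1 0 0 0 0 0 0"

```text
time: 25.63
eef_pos: [0.4512, 0.009, 0.0218]
tool_rot: [3.141, -0.001, -0.095]
contact_force: [0.2, -0.4, -1.5]
gripper_width: 0.222
gripper_force: 60.2
```

play_rows --pt "-1 0 0 0.001 0 0 0" --pt "-1 0 0 0 0 0 0"

```text
time: 25.8
eef_pos: [0.451, 0.0091, 0.0206]
tool_rot: [3.141, -0.0, -0.095]
contact_force: [0.3, 0.5, -2.3]
gripper_width: 0.226
gripper_force: 60.2
```

play_rows --pt "-1 0 0 0.001 0 0 0" --pt "-1 0 0 0 0 0 0"

```text
time: 25.97
eef_pos: [0.4512, 0.0091, 0.0196]
tool_rot: [3.141, -0.0, -0.095]
contact_force: [-0.7, -0.9, 0.4]
gripper_width: 0.223
gripper_force: 60.7
```

Touchdown. I'll release and rise straight up.

play_rows --pt "-0.3 0 0 0 0 0 0" --pt "0 0 0 0 0 0 0" --pt "1 0 0 0 0 0 0" --pt "1 0 0 0 0 0 0" --pt "1 0 0 0 0 0 0" --pt "1 0 0 0 0 0 0" --pt "1 0 0 0 0 0 0" --pt "1 0 0 0 0 0 0" --pt "1 0 0 0 0 0 0" --pt "1 0 0 0 0 0 0"

```text
time: 26.8
eef_pos: [0.451, 0.0092, 0.0194]
tool_rot: [3.141, 0.0, -0.095]
contact_force: [-0.4, -0.6, -0.3]
gripper_width: 1.002
gripper_force: 0.0
```

play_rows --pt "1 0 0 -0.005 0 0 0" --pt "1 0 0 -0.01 0 0 0" --pt "1 0 0 -0.02 0 0 0" --pt "1 0 0 -0.025 0 0 0" --pt "1 0 0 -0.025 0 0 0" --pt "1 0 0 -0.025 0 0 0" --pt "1 0 0 -0.025 0 0 0" --pt "1 0 0 -0.015 0 0 0" --pt "1 0 0 0 0 0 0" --pt "1 0 0 0 0 0 0"

```text
time: 27.63
eef_pos: [0.4513, 0.0092, 0.1701]
tool_rot: [3.141, -0.002, -0.095]
contact_force: [-0.9, 0.4, 0.0]
gripper_width: 0.998
gripper_force: 0.0
```

```bash
python3 bis.py; python3 - <<'E'
from rig import viewer
from h import *
c=viewer.capture("wrist"); a=pickle.load(open("cap2.pkl","rb"))["wrist"]
for k in(a,c):
    g=k["color"].max(2); m=(g<70).astype(np.uint8); m[:135]=0; m[270:]=0; m[:,:200]=0; m[:,340:]=0
    n,l,st,cc=cv2.connectedComponentsWithStats(m); 
    for i in range(1,n):
        if st[i,4]>400: x,y,w,h,A=st[i];f=plane(k,(x+w/2,y),.067);r=plane(k,(x+w/2,y+h),.067);print(st[i],f.round(3),r.round(3))
    # scale check: blade edge row profile
E
```

```text
27.6333 [0.4513 0.0092 0.1701] [ 3.141e+00 -2.000e-03 -9.500e-02] [-0.9  0.4  0. ] [-0.15  0.25  1.79 -0.    1.1   1.52]
scene [111, 224, 27, 44, 649] [0.821 0.4  ] rack 0.189 -0.295
scene [223, 256, 35, 27, 735] [0.472 0.211] rack -0.073 0.002
scene [173, 275, 37, 29, 829] [0.523 0.363] rack 0.087 -0.013
side [123, 232, 26, 57, 905] [0.834 0.355] rack 0.148 -0.318
side [251, 251, 36, 19, 524] [0.468 0.217] rack -0.068 0.007
side [209, 273, 39, 22, 665] [0.518 0.369] rack 0.091 -0.007
[ 253  152   64  118 2497] [ 0.494 -0.005  0.067] [0.38  0.005 0.067]
[ 260  153   69  117 2340] [ 0.495 -0.009  0.067] [0.381 0.    0.067]
```

```bash
python3 -c "
from rig import ticket
print(ticket.close_job())"
```

```text
the job is handed in; nothing more can be done
None
```

I handed the job in at about 28 s (the verdict was not shown): by camera measurement the hot biscuit lies on the free half of the rack at about x -71 mm, y +5 mm, the other biscuit has not moved, and the turner is back down on the bare worktop where it started.

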